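# Hold the lid-press lever level over its fork

### The arm

A 6-joint arm with a two-finger parallel gripper is mounted at the origin on the work surface. World frame = base frame: x ahead of the robot, y to its left, z up, the work surface at z = 0. Lengths are in m, angles in rad, forces in N, time in s.
With the tool pointing down it reaches from about 0.3 to 0.875 m from the base axis. Payload 6.4 kg.
Tool frame: the origin (TCP) lies midway between the tips of the shut fingers; the grasp point (between the pads) lies 19 mm behind it; z points along the fingers, y is the line along which they close (so a half turn about z gives the same grasp; the last joint's range is limited). The gripper opens to 85 mm and grips with 20 to 120 N. Pads are 22 mm wide; open, the fingers measure 114 mm over their backs; the gripper's body (76 mm by 85 mm) begins 54 mm behind the grasp point. The pads swing forward as they close: fully open they stand 13 mm farther back than shut.
Start: joints at [-1.448, 0.181, 1.607, -0, 1.354, -0.206], TCP at [0.186, -0.544, 0.231] pointing down, gripper open.
Joint ranges: [-2.99, 2.99], [-0.89, 2.07], [0.3, 2.58], [-1.14, 4.28], [0, 2.63], [-3.12, 3.12]. Speed limits (rad/s): [2.57, 2.57, 3.01, 3.14, 3.14, 3.14].

### API

Orientations are given as a unit quaternion [w, x, y, z].
In Python, from bench import sensors, vision, ctrl gives the robot as it stands.
- The arm moves only by the tool carry_out, never from a script. Its argument "deltas" is text: rows parted by semicolons, each of 7 numbers parted by spaces: the shift along the tool's x, y, z in mm, then the turn, a rotation vector about the tool's x, y, z in rad, then the closure, from 0 (fully open) to 1 (shut). In form: tx ty tz ax ay az claw; .... A call has 1 to 12 rows; each row is the pose to reach, as a shift and turn from the pose commanded when the call began, along the tool's axes at that moment; what a row does not reach only later rows make up. A row lasts 1/8 s, in which the tool goes at most 62.5 mm and 10.7 degrees, less where a joint would pass 70% of its speed; a pose out of reach is approached as far as the arm can. A call with a gripper value outside its range is refused whole. The fingers move at their own pace and stop on an object; the grip force is fixed at half the most. Time passes only in rows, so rows that repeat a pose let the fingers close. It gives the time, the measured TCP pose, the force, the opening and the grip force at its end, in the units of the state.
- sensors.get_obs(): the state, without advancing time (a new reading comes with each control period).
- vision.camera(name): name is "scene" or "top" or "wrist"; returns the picture (480x640x3 uint8, blue, green, red); there is no depth.
- vision.camera_model(name): a dict with "K" (3x3 intrinsics, pixels), "extrinsics" (4x4, takes a point from world to camera coordinates); the wrist camera has in their place "hand_eye" (4x4, takes a point from camera to tool coordinates, whose origin is the TCP and whose axes are the flange's). Camera axes: x right, y down, z forward; pixel columns grow to the right and rows downward; lengths in m; the calibration is good to about 2 mm. A picture is of the moment at which its call begins: read the wrist's pose just before it. camera_model takes no time and is no camera call.
- ctrl.hand_in(): hands the job in; it is judged then, once.
The state is a dict: "time_s": time; "q": joint angles; "dq": joint speeds; "joint_efforts": joint torques, N m; "eef_pos": TCP position; "eef_rot": TCP orientation; "wrist_force": force on the tool from outside, world axes, zero at the start; "torque": the same for the moment, N m; "opening": opening from 0.0 (shut) to 1.0 (fully open); "grasp_force": force on a finger pad.
Only numpy, scipy, OpenCV 4.12 (cv2) and the standard library are available. Lean on these libraries where they do the work, as an engineer would, in place of code of your own. Each camera call takes 0.05 s, during which the arm holds its last target. There are 200 camera calls.

### The job

The blue lever of the lid press has been drying in the wooden dust box. Pull the box's sloping front flap all the way down and leave it open, lift the lever out by its balance point (the yellow tape), and carry it to the grey lid press: hold it level and still a few centimetres above the press's fork, tail over the fork and heavy head over the small tin, ready to be lowered. Finish while still holding it there by the tape, without touching the press with it, and leave the tin and the other things on the bench where they are.

Things in the scene. Friction and masses are not known exactly. Their poses are not given: they have to be found in the camera images.
- dustbox: Fixed wooden dust box, left or right, 110 mm high, 314 wide. Origin on the table below the middle of the hinge line; x from the hinge into the box (away from the robot), y along the hinge. Inside: x 0 to 124 mm, 290 mm wide, floor 6 mm up; front wall 32, rear wall 80, side walls 110 mm high. Two plywood rests carry the lever's head and tail; nothing is under its tape.
- flap_hinge (a point): Middle of the flap's hinge line, 40 mm above the table, along the box's y.
- flap (a joint): Plywood front flap, 280 mm wide, 8 thick, reaching 116 mm from the hinge. 0 = shut, sloping up 0.70 rad from level, away from the robot, over the lever; grows as it is pulled up, over towards the robot and down; 2.44 = fully down: level, 40 mm above the table, at a stop. Starts 0 to 0.25. Stiff hinge, stays where left; 2 to 4 N at the rail.
- flap_handle (a point): Middle of the flap's steel rail handle: a round bar 12 mm thick and 152 mm long, parallel to the hinge, 150 mm from the hinge line, in the plane of the flap. Clear gap of 28 mm between rail and flap edge over the 132 mm between its two stays; the rail can turn within a pinching gripper.
- lever_balance (a point): Balance point of the loose blue lever, at the centre of its bar, marked by a 20 mm wide band of yellow tape. Bar 14 mm wide, 16 mm high; lever 248 mm long, 0.45 to 0.7 kg. x along the bar to the head, z up. In the box it lies along the box's y, head towards +y, about 62 mm behind the hinge line, 50 mm above the table.
- lever_head (a point): In the lever's heavy round head (48 mm diameter, from 24 mm below to 10 mm above the bar's centre line), on the bar's centre line 60 mm from the balance point.
- lever_tail (a point): In the lever's small round tail boss (28 mm diameter, 24 mm high), on the bar's centre line 150 mm from the balance point, on the side opposite the head.
- press: Fixed grey lid press: base plate 285 x 110 x 12 mm with a two-cheeked fork at one end and a seat with a small tin at the other. Origin on the table below where the lever's balance point belongs; x points from the fork towards the tin, z up. Its place and yaw vary.
- press_fork (a point): Top centre of the fork, 110 mm above the table, 150 mm from the press's origin along -x. Fork cheeks 12 mm thick with a 36 mm gap.
- press_seat (a point): Centre of the tin's seat, on the base plate 12 mm above the table, 60 mm from the press's origin along +x.
- tin_mid (a point): Centre of the small tin (70 mm diameter, 58 mm high) standing loose on the press's seat, its top 70 mm above the table. Leave it.
- bottle_a_mid (a point): Centre of a clear glass bottle, 74 mm diameter, 190 mm high. Leave it.
- bottle_b_mid (a point): Centre of another clear glass bottle, same size. Leave it.
- bottle_c_mid (a point): Centre of a bottle painted white, same size. Leave it.
- jar_mid (a point): Centre of a small amber jar, 60 mm diameter, 70 mm high. Leave it.
- tape_mid (a point): Centre of a roll of yellow tape lying flat, 100 mm diameter, 25 mm high. Leave it.
- brush_grip (a point): Handle of a paint brush lying on the table. Leave it.
- lever: The loose blue lever as a whole; origin and axes as lever_balance.
- tin: The small tin on the press as a whole; origin at the centre of its underside.

How it is judged:
By the outcome, as a careful person would: the job done as asked, in the order asked, and still so for the second after the job is handed in, while the arm keeps its last pose, push and grip.
It also fails if it takes over 61 s, if anything falls off the work surface, if the arm or the gripper's body presses on something with over 40 N, if the wrist force passes 120 N, or if a joint passes its speed limit or range.

## Working session

There is one attempt and no reset: what is moved stays moved. The work goes in short steps, Python scripts to look and compute and a tool call to move; the robot and the scene stay as the last step left them, time stands still between calls to the robot, and variables do not carry over. Pictures are saved under pics/ and viewed, at most 10 in all, crops included, and the job is handed in when it is done.

Besides the shell and the picture viewer there is one more tool, called after "Emit:" as name(argument=value, ...) on one line, values as JSON. carry_out: Moves the arm, as the interface text tells. Its arguments: {"type":"object","properties":{"deltas":{"type":"string"}},"required":["deltas"]}

```bash
mkdir -p pics; ls; python3 - <<'E'
from bench import sensors, vision
import cv2,numpy as np
np.set_printoptions(precision=4,suppress=True)
o=sensors.get_obs();print(o)
for n in("scene","top","wrist"):
    im=vision.camera(n);cv2.imwrite(f"pics/{n}0.png",im);print(n,vision.camera_model(n))
E
```

```text
pics
{'time_s': 0.0, 'q': array([-1.4483,  0.1816,  1.608 , -0.    ,  1.3538, -0.2063]), 'dq': array([ 0.0005, -0.0016, -0.0014, -0.0001, -0.0009,  0.0009]), 'joint_efforts': array([ -0.0009, -44.4875, -35.1338,  -0.0005,   0.0091,  -0.    ]), 'eef_pos': array([ 0.1856, -0.5436,  0.2304]), 'eef_rot': array([-0.0009,  0.9865,  0.1637,  0.    ]), 'wrist_force': array([-0.4166, -0.603 , -0.0289]), 'torque': array([0.0132, 0.0556, 0.0616]), 'grasp_force': 0.0, 'opening': 0.9974626057420097}
scene {'K': array([[459.93  ,   0.    , 315.5281],
       [  0.    , 459.93  , 236.3417],
       [  0.    ,   0.    ,   1.    ]]), 'extrinsics': array([[ 0.6848,  0.7285, -0.0167, -0.3865],
       [ 0.4521, -0.4427, -0.7744, -0.2166],
       [-0.5715,  0.5228, -0.6325,  1.6174],
       [ 0.    ,  0.    ,  0.    ,  1.    ]])}
top {'K': array([[569.4223,   0.    , 325.2858],
       [  0.    , 569.4223, 228.0621],
       [  0.    ,   0.    ,   1.    ]]), 'extrinsics': array([[ 0.0135, -0.9998,  0.0152, -0.04  ],
       [-0.9864, -0.0159, -0.1638,  0.634 ],
       [ 0.164 , -0.0128, -0.9864,  1.6403],
       [ 0.    ,  0.    ,  0.    ,  1.    ]])}
wrist {'K': array([[342.8309,   0.    , 318.1269],
       [  0.    , 342.8309, 236.7491],
       [  0.    ,   0.    ,   1.    ]]), 'hand_eye': array([[ 0.0009, -0.9611, -0.2763,  0.0693],
       [ 1.    ,  0.0007,  0.0007,  0.0006],
       [-0.0005, -0.2763,  0.9611, -0.1418],
       [ 0.    ,  0.    ,  0.    ,  1.    ]])}
```

View pics/scene0.png

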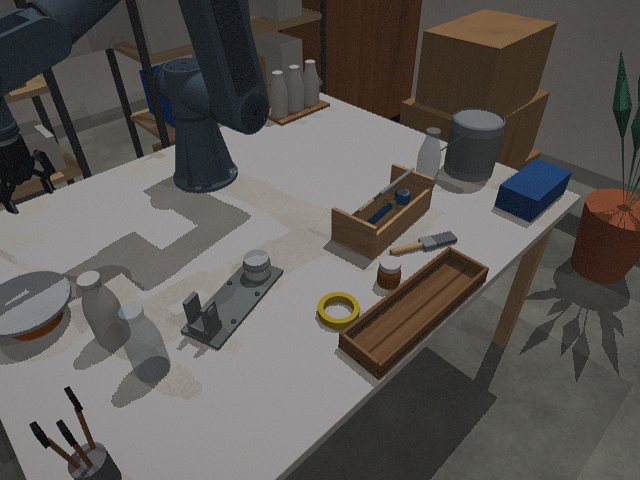

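View pics/top0.png

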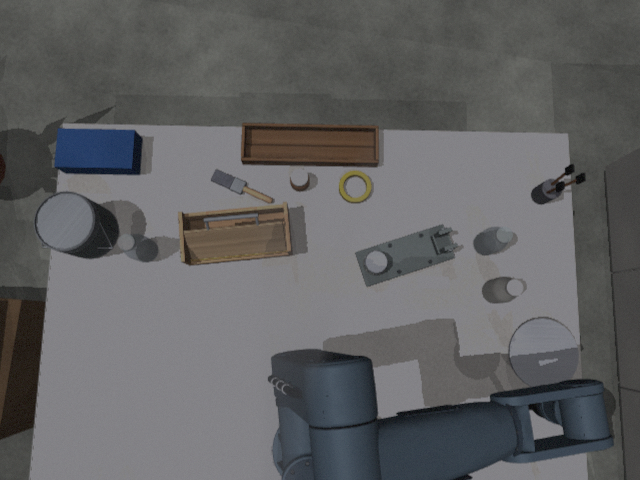

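The scene view shows the box at (383,210) with the blue lever behind the rail, and the press with its fork at (205,315) and tin at (257,265). In the top view the box spans (180–292, 205–265), the tin is at (377,262) and the fork at (445,240).

```bash
python3 - <<'E'
import cv2,numpy as np
t=cv2.imread("pics/top0.png");s=cv2.imread("pics/scene0.png")
def c(im,x,y):
    r=cv2.resize(im[y:y+75,x:x+100],None,fx=4,fy=4,interpolation=cv2.INTER_CUBIC)
    r=np.clip(r.astype(float)*1.5,0,255).astype(np.uint8)
    for i in range(0,100,10): cv2.putText(r,str(x+i) if i%20==0 else '',(i*4,8),0,.3,(0,255,255));cv2.line(r,(i*4,8),(i*4,12),(0,255,255))
    for i in range(0,75,10): cv2.putText(r,str(y+i) if i%20==0 else '-',(0,i*4+4),0,.3,(0,255,0))
    return r
cv2.imwrite("pics/c.png",np.vstack([np.hstack([c(t,175,200),c(t,215,200)]),np.hstack([c(s,335,160),c(t,355,218)])]))
E
```

```text
(no output)
```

View pics/c.png

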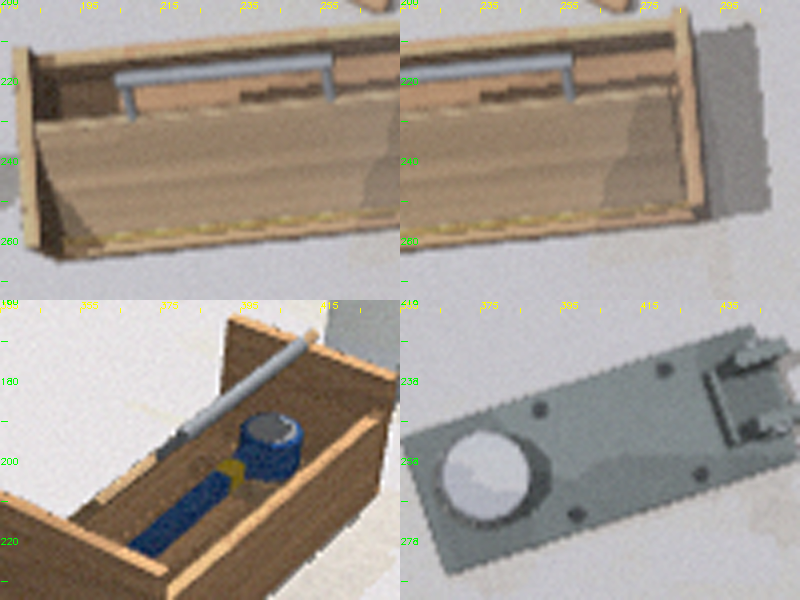

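Rail ends are at (204,220) and (257.7,216). The side-wall tops run (180.7,212)–(183,262) and (285.7,203)–(290,254). The tin top is at (376.5,262). In the scene view the tape is at (392.7,202.5).

```bash
cat > h.py <<'E'
import numpy as np,cv2
from bench import vision,sensors
from scipy.spatial.transform import Rotation as R
np.set_printoptions(precision=4,suppress=True)
def ray(n,uv):
    m=vision.camera_model(n);d=np.linalg.inv(m["K"])@[*uv,1.]
    if n=="wrist":
        o=sensors.get_obs();q=o["eef_rot"];Rt=R.from_quat([q[1],q[2],q[3],q[0]]).as_matrix();H=m["hand_eye"]
        return o["eef_pos"]+Rt@H[:3,3],Rt@H[:3,:3]@d
    E=m["extrinsics"];return -E[:3,:3].T@E[:3,3],E[:3,:3].T@d
def onz(n,uv,z):
    c,d=ray(n,uv);return c+d*(z-c[2])/d[2]
E
python3 - <<'E'
from h import *
P=lambda l,n,uv,z:print(l,onz(n,uv,z))
for z in(.11,.12,.13,.14,.15):
  P("railL",'top',(204,220),z);P("railR",'top',(257.7,216),z)
P("wl f",'top',(180.7,212),.11);P("wl n",'top',(183,262),.11)
P("wr f",'top',(285.7,203),.11);P("wr n",'top',(290,254),.11)
P("hinge l",'top',(201,259.5),.04);P("hinge r",'top',(285,252.5),.04)
P("tape",'scene',(392.7,202.5),.058)
P("tin",'top',(376.5,262.2),.07);P("tin s",'scene',(257,258),.07)
for p in [(366.2,286.2),(355,252.5),(443,224.7),(455,258.5)]:P("base",'top',p,.012)
# scene: rail left end (376,198.. ) tile: right end
c,d=ray('scene',(335+310/4,160+36/4));c2,d2=ray('top',(204,220))
s=np.linalg.lstsq(np.c_[d,-d2],c2-c,rcond=None)[0];print("rail L tri",c+d*s[0],c2+d2*s[1])
c,d=ray('scene',(335+185/4,160+134/4));c2,d2=ray('top',(257.7,216))
s=np.linalg.lstsq(np.c_[d,-d2],c2-c,rcond=None)[0];print("rail R tri",c+d*s[0],c2+d2*s[1])
E
```

```text
railL [0.6428 0.3184 0.11  ]
railR [0.657 0.165 0.11 ]
railL [0.641  0.3163 0.12  ]
railR [0.6551 0.1639 0.12  ]
railL [0.6392 0.3143 0.13  ]
railR [0.6532 0.1628 0.13  ]
railL [0.6375 0.3123 0.14  ]
railR [0.6514 0.1618 0.14  ]
railL [0.6357 0.3102 0.15  ]
railR [0.6495 0.1607 0.15  ]
wl f [0.665  0.3862 0.11  ]
wl n [0.521  0.3718 0.11  ]
wr f [0.6965 0.0855 0.11  ]
wr n [0.5485 0.0696 0.11  ]
hinge l [0.5364 0.3357 0.04  ]
hinge r [0.5611 0.088  0.04  ]
tape [0.6171 0.2667 0.058 ]
tin [ 0.533  -0.1811  0.07  ]
tin s [ 0.5426 -0.1819  0.07  ]
base [ 0.4665 -0.1561  0.012 ]
base [ 0.5677 -0.122   0.012 ]
base [ 0.6574 -0.3909  0.012 ]
base [ 0.5541 -0.4253  0.012 ]
rail L tri [0.6394 0.3132 0.1627] [0.6338 0.3081 0.1606]
rail R tri [0.6516 0.1632 0.1555] [0.6487 0.1602 0.1547]
```

Emit:
carry_out(deltas="0 0 -60 0 0 0 0; 60 -50 -90 0 0 -0.1 0.6; 685 -589 -90 0 0 -1.339 0.6; 685 -589 -90 0 0 -1.339 0.6; 685 -589 -90 0 0 -1.339 0.6; 685 -589 -90 0 0 -1.339 0.6; 685 -589 -90 0 0 -1.339 0.6; 685 -589 -90 0 0 -1.339 0.6; 685 -589 -90 0 0 -1.339 0.6; 685 -589 -90 0 0 -1.339 0.6; 685 -589 -90 0 0 -1.339 0.6; 685 -589 -90 0 0 -1.339 0.6")

```text
time_s: 1.65
eef_pos: [0.5331, 0.0467, 0.3193]
eef_rot: [0.0, 0.672, 0.741, -0.0]
wrist_force: [1.2, -1.4, 0.5]
opening: 0.4
grasp_force: 0.0
```

Emit:
carry_out(deltas="140 100 20 0 0 0 0.6; 140 100 20 0 0 0 0.6; 140 100 20 0 0 0 0.6; 140 100 20 0 0 0 0.6; 140 100 20 0 0 0 0.6; 140 100 20 0 0 0 0.6")

```text
time_s: 2.4
eef_pos: [0.6182, 0.1925, 0.2998]
eef_rot: [0.0, 0.672, 0.74, 0.0]
wrist_force: [-0.4, -0.6, -1.2]
opening: 0.398
grasp_force: 0.0
```

```bash
python3 - <<'E'
from h import *
o=sensors.get_obs();print(o["eef_pos"],o["eef_rot"],o["opening"])
cv2.imwrite("pics/w1.png",vision.camera("wrist"))
E
```

```text
[0.6182 0.1925 0.2998] [0.0002 0.6725 0.7401 0.0001] 0.3978290408011191
```

View pics/w1.png

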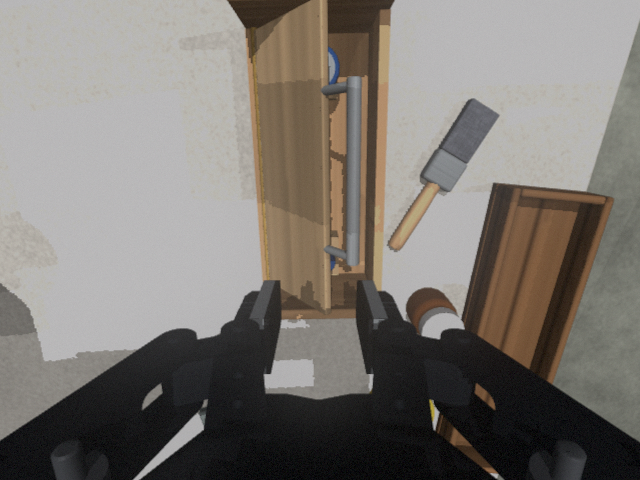

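The rail runs from (354,77) to (352,264); the blue head shows at (334,66) to the left of it, and the flap edge is at x≈325.

```bash
python3 - <<'E'
from h import *
for z in(.145,.155,.165):
    a=onz("wrist",(354,77),z);b=onz("wrist",(352,264),z);m=(a+b)/2;d=m-sensors.get_obs()["eef_pos"]
    print(z,a,b,np.linalg.norm(a-b),m,"tool dx,dy",d[:2]@[-.097,.9953],d[:2]@[.9953,.097])
    h=onz("wrist",(252,60),.04);print(np.arctan2(*(m-[.5478,.2220,.04])[[2,0]]),np.linalg.norm((m-[.5478,.2220,.04])@np.array([[.9953,.097,0],[0,0,1]]).T))
E
```

```text
0.145 [0.635  0.3105 0.145 ] [0.6529 0.1534 0.145 ] 0.15817702920754012 [0.644  0.2319 0.145 ] tool dx,dy 0.03680494265676326 0.029400122388885945
0.8292754032138421 0.1427299603579014
0.155 [0.6342 0.3088 0.155 ] [0.6515 0.157  0.155 ] 0.15284756265600036 [0.6429 0.2329 0.155 ] tool dx,dy 0.03789134809841373 0.028401024189390216
0.8799990254456413 0.14959831557107542
0.165 [0.6334 0.3072 0.165 ] [0.6501 0.1606 0.165 ] 0.14751809610446057 [0.6418 0.2339 0.165 ] tool dx,dy 0.038977753540064226 0.027401925989894715
0.9261792209750703 0.15681028937561
```

Emit:
carry_out(deltas="38 28 0 0 0 -0.01 0.6; 38 28 50 0 0 -0.01 0.6; 38 28 100 0 0 -0.01 0.6; 38 28 130 0 0 -0.01 0.6; 38 28 150 0 0 -0.01 0.6; 38 28 160 0 0 -0.01 0.6; 38 28 160 0 0 -0.01 0.6; 38 28 160 0 0 -0.01 1; 38 28 160 0 0 -0.01 1; 38 28 160 0 0 -0.01 1; 38 28 160 0 0 -0.01 1; 38 28 160 0 0 -0.01 1")

```text
time_s: 3.95
eef_pos: [0.6438, 0.2344, 0.1408]
eef_rot: [0.001, 0.668, 0.744, 0.001]
wrist_force: [2.3, -0.3, 5.7]
opening: 0.117
grasp_force: 58.9
```

Emit:
carry_out(deltas="0 -12 -9 0 0 0 1; 0 -25 -16.7 0 0 0 1; 0 -38.4 -23 0 0 0 1; 0 -52.6 -28 0 0 0 1; 0 -67 -31.7 0 0 0 1; 0 -82 -33.8 0 0 0 1; 0 -97 -34.4 0 0 0 1; 0 -112 -33.5 0 0 0 1; 0 -126.7 -31 0 0 0 1; 0 -141.2 -27.3 0 0 0 1; 0 -155.3 -22 0 0 0 1; 0 -168.7 -15.4 0 0 0 1")

```text
time_s: 5.45
eef_pos: [0.4764, 0.2153, 0.1558]
eef_rot: [0.002, 0.668, 0.744, 0.001]
wrist_force: [6.9, -3.3, -1.3]
opening: 0.114
grasp_force: 61.9
```

Emit:
carry_out(deltas="0 -11.5 7 0 0 0 1; 0 -22.4 15.3 0 0 0 1; 0 -32.3 24.2 0 0 0 1; 0 -41.4 34.2 0 0 0 1; 0 -49.7 44.8 0 0 0 1; 0 -56.9 56.2 0 0 0 1; 0 -63 68.2 0 0 0 1; 0 -68.2 80.7 0 0 0 1; 0 -72.2 93.6 0 0 0 1; 0 -75 106.8 0 0 0 1; 0 -76.5 120.2 0 0 0 1; 0 -77 133 0 0 0 1")

```text
time_s: 6.95
eef_pos: [0.4017, 0.2084, 0.0247]
eef_rot: [0.002, 0.668, 0.744, 0.002]
wrist_force: [-21.0, -8.4, 105.9]
opening: 0.112
grasp_force: 76.4
```

Emit:
carry_out(deltas="0 0 2 0 0 0 1; 0 0 2 0 0 0 1")

```text
time_s: 7.2
eef_pos: [0.4017, 0.2085, 0.0248]
eef_rot: [0.002, 0.668, 0.744, 0.002]
wrist_force: [-12.6, -7.3, 54.8]
opening: 0.113
grasp_force: 69.6
```

Emit:
carry_out(deltas="0 0 -3 0 0 0 1; 0 0 -3 0 0 0 0.65; 0 0 -3 0 0 0 0.6; 0 0 -3 0 0 0 0.6; 0 0 -30 0 0 0 0.6; 0 0 -80 0 0 0 0.6; 0 60 -140 0 0 0 0.5; 0 120 -200 0 0 0 0.4; 0 180 -230 0 0 0 0.4; 0 209 -230 0 0 0 0.4; 0 209 -230 0 0 0 0.4; 0 209 -230 0 0 0 0.4")

```text
time_s: 8.7
eef_pos: [0.6055, 0.2301, 0.2482]
eef_rot: [-0.001, 0.668, 0.744, -0.001]
wrist_force: [0.3, 0.7, -0.4]
opening: 0.598
grasp_force: 0.0
```

```bash
python3 - <<'E'
from h import *
o=sensors.get_obs();print(o["eef_pos"],o["eef_rot"],o["opening"])
im=vision.camera("wrist");cv2.imwrite("pics/w2.png",im)
hsv=cv2.cvtColor(im,cv2.COLOR_BGR2HSV);m=cv2.inRange(hsv,(20,140,60),(35,255,255))
n,_,st,ce=cv2.connectedComponentsWithStats(m)
for i in range(1,n):
    if st[i,4]>30: print(st[i],ce[i],onz("wrist",ce[i],.058))
E
```

```text
[0.6055 0.2301 0.2482] [-0.0009  0.6684  0.7438 -0.001 ] 0.5984774379833472
[256  83   9  50 178] [259.8315 106.9944] [0.5402 0.3202 0.058 ]
[260 154   6  25  44] [262.25   165.1591] [0.5456 0.2686 0.058 ]
[322 161  15  20 299] [328.9766 170.5318] [0.6093 0.2705 0.058 ]
[266 260   6  23  57] [268.0351 271.6491] [0.5584 0.1609 0.058 ]
[267 284   5  16  37] [268.973  292.4865] [0.561  0.1375 0.058 ]
[268 300   7  33  94] [270.4574 315.8404] [0.5645 0.1102 0.058 ]
```

View pics/w2.png

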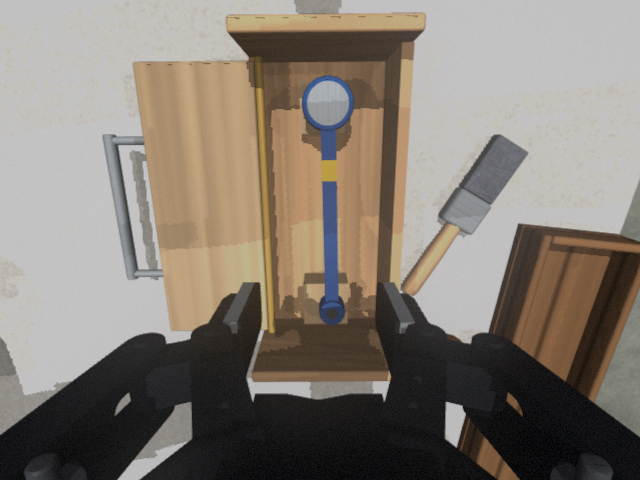

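The flap is fully down with the rail at (118,205). The tape is at (329,170), the head at (328,102) and the tail at (331,310).

Emit:
carry_out(deltas="40 8 0 0 0 -0.015 0.4; 40 8 50 0 0 -0.015 0.4; 40 8 100 0 0 -0.015 0.4; 40 8 150 0 0 -0.015 0.4; 40 8 190 0 0 -0.015 0.4; 40 8 205 0 0 -0.015 0.4; 40 8 216 0 0 -0.015 0.4; 40 8 216 0 0 -0.015 0.5; 40 8 216 0 0 -0.015 1; 40 8 216 0 0 -0.015 1; 40 8 216 0 0 -0.015 1; 40 8 216 0 0 -0.015 1")

```text
time_s: 10.25
eef_pos: [0.6111, 0.2712, 0.0356]
eef_rot: [0.001, 0.663, 0.749, 0.001]
wrist_force: [-0.2, -0.1, 7.3]
opening: 0.153
grasp_force: 60.4
```

Emit:
carry_out(deltas="0 0 0 0 0 0 1; 0 0 0 0 0 0 1; 0 0 -20 0 0 0 1; 0 0 -50 0 0 0 1; 0 0 -90 0 0 0 1; 0 0 -130 0 0 0 1; 0 0 -160 0 0 0 1; 0 0 -160 0 0 0 1")

```text
time_s: 11.25
eef_pos: [0.611, 0.2713, 0.197]
eef_rot: [0.001, 0.663, 0.749, 0.002]
wrist_force: [0.7, -0.0, -5.6]
opening: 0.148
grasp_force: 59.4
```

```bash
python3 - <<'E'
from h import *
o=sensors.get_obs();print(o["eef_pos"],o["eef_rot"],o["opening"],o["grasp_force"],o["wrist_force"],o["torque"])
cv2.imwrite("pics/w3.png",vision.camera("wrist"))
E
```

```text
[0.611  0.2713 0.197 ] [0.0015 0.6627 0.7489 0.0021] 0.14801599597534254 59.35724973678589 [ 0.6682 -0.0049 -5.568 ] [ 0.0041 -0.0186  0.0232]
```

View pics/w3.png

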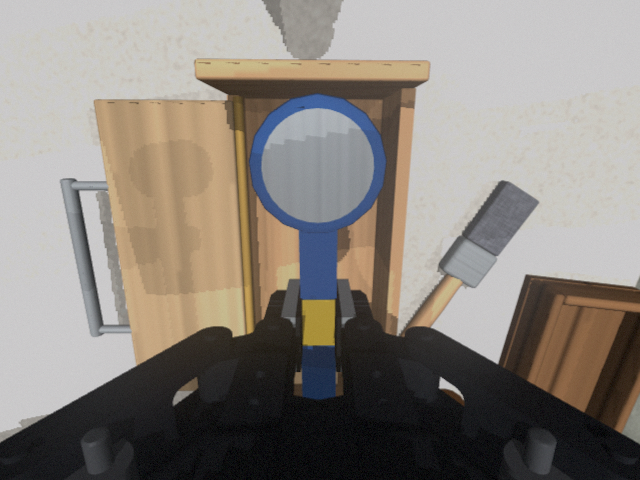

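The lever is held by the tape, which sits between the pads at (318,322), with the head at (318,163). Next I carry it level over the press.

Emit:
carry_out(deltas="-15 -4 -3 0 0 0 1; -50 -12 -8 0 0 -0.02 1; -95 -23 -8 0 0 -0.04 1; -142 -35 -8 0 0 -0.06 1; -190 -46 -8 0 0 -0.08 1; -238 -58 -8 0 0 -0.1 1; -286 -70 -8 0 0 -0.12 1; -334 -81 -8 0 0 -0.14 1; -382 -93 -8 0 0 -0.16 1; -430 -105 -8 0 0 -0.18 1; -470 -115 -4 0 0 -0.196 1; -498 -121.5 0 0 0 -0.196 1")

```text
time_s: 12.8
eef_pos: [0.5474, -0.2403, 0.1915]
eef_rot: [-0.002, 0.587, 0.81, -0.0]
wrist_force: [0.4, -0.1, -6.6]
opening: 0.15
grasp_force: 59.2
```

Emit:
carry_out(deltas="0 0 20 0 0 0 1; 0 0 30 0 0 0 1; 0 0 30 0 0 0 1; 0 0 30 0 0 0 1")

```text
time_s: 13.3
eef_pos: [0.5501, -0.2375, 0.164]
eef_rot: [0.0, 0.586, 0.811, 0.0]
wrist_force: [0.2, -0.1, -5.8]
opening: 0.151
grasp_force: 59.1
```

```bash
python3 - <<'E'
from h import *
o=sensors.get_obs();print(o["eef_pos"],o["eef_rot"],o["opening"],o["grasp_force"],o["wrist_force"],o["torque"])
t=vision.camera("top");s=vision.camera("scene");cv2.imwrite("pics/t4.png",t);cv2.imwrite("pics/s4.png",s)
def c(im,x,y):
    r=cv2.resize(im[y:y+100,x:x+133],(800,600)[:2] if 0 else (532,400),interpolation=cv2.INTER_CUBIC)[:,:400]
    r=np.clip(r.astype(float)*1.5,0,255).astype(np.uint8)
    for i in range(0,100,20): cv2.putText(r,str(x+i),(i*4,8),0,.3,(0,255,255));cv2.putText(r,str(y+i),(0,i*4+4),0,.3,(0,255,0))
    return r
cv2.imwrite("pics/c4.png",np.hstack([c(s,185,230),c(t,365,200)]))
E
```

```text
[ 0.5501 -0.2375  0.164 ] [0.0001 0.5857 0.8105 0.    ] 0.15126371085157467 59.07865047454834 [ 0.2029 -0.1409 -5.803 ] [-0.0426  0.0138  0.0588]
```

View pics/c4.png

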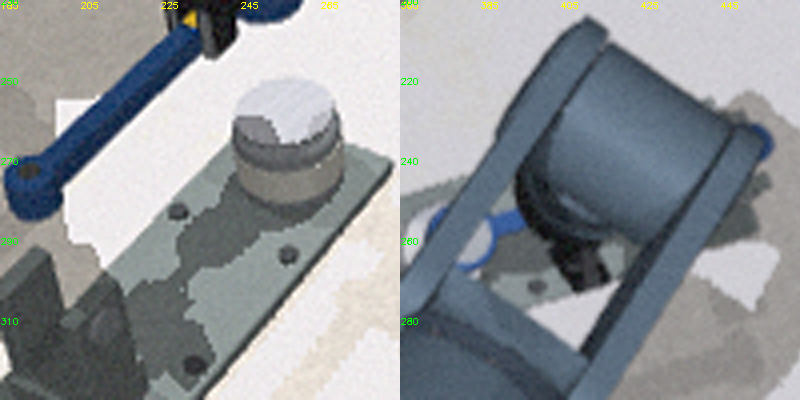

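```bash
python3 - <<'E'
from h import *
o=sensors.get_obs();p=o["eef_pos"];q=o["eef_rot"];X=R.from_quat([q[1],q[2],q[3],q[0]]).as_matrix()[:,0]
print("yaw",np.arctan2(X[1],X[0]))
def pr(n,w):
    m=vision.camera_model(n);c=m["extrinsics"]@[*w,1];u=m["K"]@c[:3];return u[:2]/u[2]
b=p+[0,0,.0144]
for pitch in(-.06,0,.06):
    d=np.array([X[0],X[1],pitch]);print(pitch,"tailtop s",pr("scene",b-.15*d+[0,0,.012]),"headtop t",pr("top",b+.06*d+[0,0,.01]),"tailtop t",pr("top",b-.15*d+[0,0,.012]))
print("tape top s",pr("scene",b+[0,0,.008]))
O=np.array([.551,-.238,0]);D=np.array([np.cos(1.889),np.sin(1.889),0])
print("tin s",pr("scene",O+.06*D+[0,0,.07]),"tin t",pr("top",O+.06*D+[0,0,.07]))
N=np.array([-D[1],D[0],0])
for e in(-24,24):print("cheek",pr("scene",O-.15*D+N*e/1e3+[0,0,.11]),pr("top",O-.15*D+N*e/1e3+[0,0,.11]))
# scene crop of lever tail + fork, top0 fork
s=cv2.imread("pics/s4.png");t=cv2.imread("pics/top0.png")
f=lambda im,x,y:np.clip(cv2.resize(im[y:y+75,x:x+50],None,fx=8,fy=8,interpolation=cv2.INTER_CUBIC)*1.5,0,255).astype(np.uint8)
cv2.imwrite("pics/c5.png",np.hstack([f(s,180,260),f(t,425,210)]))
E
```

```text
yaw 1.8898442028847309
-0.06 tailtop s [190.8307 268.7538] headtop t [380.8444 258.3036] tailtop t [454.7209 234.6774]
0 tailtop s [191.6452 271.9123] headtop t [380.9924 258.1556] tailtop t [453.9318 235.1796]
0.06 tailtop s [192.45   275.0335] headtop t [381.1411 258.0069] tailtop t [453.1517 235.6761]
tape top s [234.8423 233.1935]
tin s [254.8065 255.8845] tin t [376.4687 262.478 ]
cheek [207.2709 302.6529] [444.4956 231.3939]
cheek [190.1302 295.1472] [450.0539 247.1902]
```

View pics/c5.png

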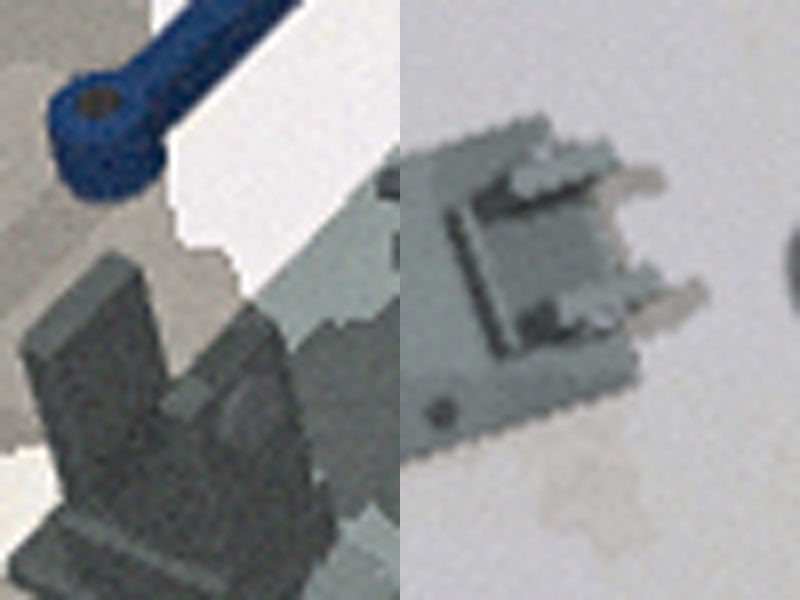

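In the scene view the tail boss at (192,272) sits right above the fork cheeks at (190,297) and (208,304). The lever looks level to about 0.02 rad and aligned to within 2 mm or so. I'll lower it a little and let it settle.

Emit:
carry_out(deltas="-1 0 10 0 0 0 1; -1.5 0 20 0 0 0 1; -1.5 0 27 0 0 0 1; -1.5 0 27 0 0 0 1; -1.5 0 27 0 0 0 1; -1.5 0 27 0 0 0 1; -1.5 0 27 0 0 0 1; -1.5 0 27 0 0 0 1; -1.5 0 27 0 0 0 1; -1.5 0 27 0 0 0 1")

```text
time_s: 14.65
eef_pos: [0.5502, -0.2396, 0.1367]
eef_rot: [0.0, 0.586, 0.81, -0.0]
wrist_force: [0.0, -0.5, -6.6]
opening: 0.15
grasp_force: 59.2
```

```bash
python3 - <<'E'
from h import *
o=sensors.get_obs();print(o["eef_pos"],o["eef_rot"],o["opening"],o["grasp_force"],o["wrist_force"],abs(o["dq"]).max())
s=vision.camera("scene");cv2.imwrite("pics/s6.png",s)
E
```

```text
[ 0.5502 -0.2396  0.1367] [ 0.      0.5862  0.8102 -0.    ] 0.14989131122178845 59.182952642440796 [ 0.0002 -0.5033 -6.5708] 0.000898073569746404
```

View pics/s6.png

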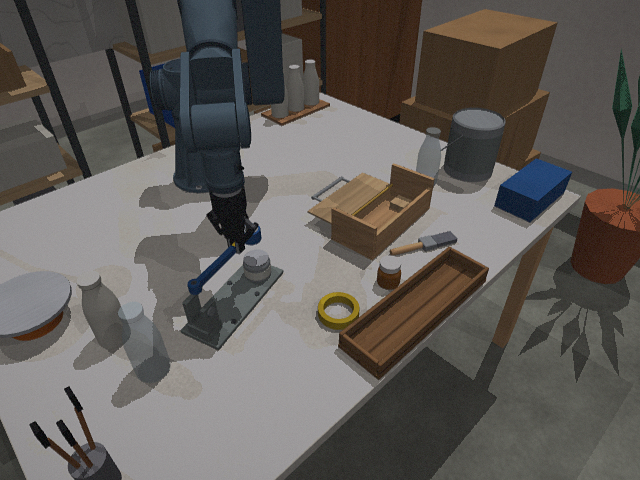

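The flap is open at (345,195). The lever is held still above the press, tail over the fork at (195,286) and head over the tin at (257,240), and nothing else has moved.

```bash
python3 -c "
from bench import ctrl;print(ctrl.hand_in())"
```

```text
the job is handed in; nothing more can be done
None
```

The job is handed in: the flap is fully down, and the lever is held by its tape, level and still, about 3 cm above the fork with its head over the tin; one wrist-force reading hit 105.9 N (limit 120) as the flap reached its stop.

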